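Post a rejected cheroot through a self-closing flap

ROBOT

A 6-joint arm with a two-finger parallel gripper is mounted at the origin on a cart in front of the work surface, level with it; the furniture and walls round the work are solid. World frame = base frame: x ahead of the robot, y to its left, z up, the work surface at z = 0. Lengths are in m, angles in rad, forces in N, time in s.
With the tool pointing down it reaches from about 0.35 to 0.775 m from the base axis. Payload 7.3 kg.
Tool frame: the origin (TCP) lies midway between the tips of the shut fingers; the grasp point (between the pads) lies 19 mm behind it; z points along the fingers, y is the line along which they close (so a half turn about z gives the same grasp; the last joint's range is limited). The gripper opens to 92 mm and grips with 3 to 60 N. Pads are 19 mm wide; open, the fingers measure 130 mm over their backs; the gripper's body (75 mm by 190 mm) begins 47 mm behind the grasp point.
Start: joints at [1.095, 0.342, 1.524, -0, 1.275, -0.146], TCP at [0.17, 0.497, 0.227] pointing down, gripper open.
Joint ranges: [-2.53, 2.53], [-0.77, 2.02], [0.04, 2.7], [-1, 4.14], [0.28, 2.66], [-3.11, 3.11]. Speed limits (rad/s): [2.57, 2.57, 3.14, 3.14, 3.14, 3.14].

INTERFACE

Orientations are given as [roll, pitch, yaw] about the fixed x, y, z axes, in that order (R = Rz(yaw) Ry(pitch) Rx(roll)).
In Python, from rig import bot, capture, camera_info, ticket, trace gives the robot as it stands.
- The arm moves only by the tool send_rows, never from a script. Its argument "motion" is one flat list of numbers, 5 for each row, row after row: the shift along the tool's x, y, z in m, then the turn about the tool's z in rad, then the finger opening in m, from 0 to 0.0918. In form: [x, y, z, yaw, gripper, x, y, z, yaw, gripper, ...]. A call has 1 to 12 rows; each row shifts and turns the commanded pose from where the row before left it, along the tool's axes as they then stand; what a row does not reach is not made up. A row lasts 1/10 s, in which the tool goes at most 50 mm and 8.59 degrees, less where a joint would pass 70% of its speed; a pose out of reach is approached as far as the arm can. A call with a gripper value outside its range is refused whole. The fingers move at their own pace and stop on an object; the grip force is fixed at half the most. Time passes only in rows, so rows that do not move let the fingers close. It gives the time, the measured TCP pose, the force, the opening and the grip force at its end, in the units of the state.
- bot.get_obs(): the state, without advancing time (a new reading comes with each control period).
- capture(name): name is "side" or "top"; returns (picture, depth): 420x560x3 uint8, red, green, blue; 420x560 float32, m along the optical axis (not along the pixel's ray), 0 where there is no reading.
- camera_info(name): a dict with "fovy" (degrees; the focal length in pixels is half the picture's height over the tangent of half this angle, whatever the lens; pixels are square), "cx", "cy" (the principal point, pixels), "dist_coeffs" ([k1, k2, p1, p2, k3] as OpenCV has them; the pictures are not rectified), "R" (3x3) and "t" (3): a world point X has camera coordinates R X + t. Camera axes: x right, y down, z forward; pixel columns grow to the right and rows downward; lengths in m; the calibration is good to about 2 mm. A picture is of the moment at which its call begins. camera_info takes no time and is no camera call.
- ticket.hand_in(): hands the job in; it is judged then, once.
Trained networks look in the newest picture that a camera, given by its name, has taken for a name from the list of things; names that differ only in an ending like _2 or _b are one class to them, and where a whole thing is asked for, a point or a joint stands for the part that bears it (a point fixed in the world has none). Each returns a list of dicts, best first, with "p" (0 to 1); they miss things now and then, are a little off and sometimes report something else, mostly with a low value. They report only what shows in the picture. A call takes as long as a camera call. They do not tell look-alikes from the thing itself.
- trace(camera, target): "mask" (420x560 bool, what is visible of it) and "position" ([row, column] in pixels, amid what is visible of it).
The state is a dict: "time": time; "qpos": joint angles; "dq": joint speeds; "joint_efforts": joint torques, N m; "tcp_pos": TCP position; "tcp_rot": TCP orientation; "wrist_force": force on the tool from outside, world axes, zero at the start; "moment": the same for the moment, N m; "gripper_width": finger opening in m; "gripper_force": force on a finger pad.
Only numpy, scipy, OpenCV 4.12 (cv2) and the standard library are available. Lean on these libraries where they do the work, as an engineer would, in place of code of your own. Each camera call takes 0.05 s, during which the arm holds its last target. There are 200 camera calls.

TASK

Push the cheroot lying on the reject box's deck into the box: with one finger push the spring flap open and hold it there, and with the other finger slide the cheroot along the deck and over its edge so that it drops through while the flap is still held open. Then let go so that the flap springs shut. Only push: do not pick the cheroot up, and leave the other things on the table where they are.

Things in the scene. Friction and masses are not known exactly. Their poses are not given: they have to be found in the camera images.
- reject_box: wooden reject box, fixed, hollow, 211 mm long (x), 146 wide (y), inner floor 10 mm above the table. Origin: on the table, midway across, under the far edge of its deck; x axis along the push (away from the robot), y left, z up. The deck is a flat shelf without rims, top 85 mm above the table, from x = -125 mm to 0.
- deck_edge (a point): middle of the deck's far top edge (box frame x = 0, y = 0, z = 85 mm). Beyond it, from x = 0 to 70 mm, is the opening, 130 mm wide (y) between two upright side cheeks 8 mm thick, tops 133 mm above the table; the flap closes it. Back wall: front face at x = 78 mm, top 130 mm above the table.
- flap (a joint): self-closing flap, a 3 mm aluminium plate 124 mm wide, 77 long, hinged at its far, upper edge. Shut (0 rad) it slopes at 27 degrees from the hinge down to the deck's far edge. Pushed away from the robot or down it swings in and down, to 1.05 rad (nearly hanging). A spring (0.07 N m shut, 0.14 open: 1 to 4 N at a finger) shuts it when let go. The cheroot's weight does not open it.
- hinge_line (a point): middle of the flap's hinge line: in the reject box's frame x = 70, y = 0, z = 121 mm (36 mm above the deck)
- flap_toe (a point): middle of the flap's free edge; when shut it is at x = 2, z = 86 mm in the reject box's frame, level with the deck's far edge
- reject: the rejected cheroot, 101 mm long and 12 mm thick, 12 g, behaves like a square bar (does not roll). It lies on the deck roughly crosswise, its middle 60 to 78 mm before the deck's far edge. Origin: middle of its underside; its length is its y axis.
- spool: wooden thread spool, 40 mm across, 48 high, standing on the table to the left of the reject box. Bystander. Origin: centre of its underside
- spare_cheroot: another cheroot, 12 mm thick and 101 long, lying on the table left of the reject box; not to be moved. Bystander. Origin: centre of its underside
- jar: small green glass jar, 28 mm across and 80 high, standing on the table right of the reject box. Bystander. Origin: centre of its underside
- stamp: rubber stamp with turned knob, 36x47 mm, 52 high, standing on the table right of the reject box. Bystander. Origin: centre of its underside
- ash_tin: open round green tin with short cheroots, 70 mm across, 46 high, on the table behind the reject box. Bystander. Origin: centre of its underside
- glue_pot: white glue pot, 65 mm across, 44 high, on the table farther to the left. Bystander. Origin: centre of its underside
Not all that is in view belongs to the job. What is shaped like the reject but pink, red or yellow is not meant.

How it is judged:
By the outcome, as a careful person would: the job done as asked, in the order asked, and still so for the second after the job is handed in, with the robot touching nothing.
It also fails if it takes over 35 s, if anything falls off the work surface, if the arm or the gripper's body presses on something with over 40 N, if the wrist force passes 120 N, or if a joint passes its speed limit or range.

## Working session

There is one attempt and no reset: what is moved stays moved. The work goes in short steps, Python scripts to look and compute and a tool call to move; the robot and the scene stay as the last step left them, time stands still between calls to the robot, and variables do not carry over. Pictures are saved under pics/ and viewed, at most 10 in all, crops included, and the job is handed in when it is done.

Besides the shell and the picture viewer there is one more tool, called after "Request:" as name(argument=value, ...) on one line, values as JSON. send_rows: Moves the arm, as the interface text tells. Its arguments: {"type":"object","properties":{"motion":{"type":"array","items":{"type":"number"}}},"required":["motion"]}

```bash
mkdir -p pics; ls; python3 - <<'E'
from rig import *
import cv2,numpy as np
print(bot.get_obs())
for c in ("top","side"):
    p,d=capture(c); i=camera_info(c); print(c,i)
    cv2.imwrite(f"pics/{c}1.png",p[:,:,::-1])
    for t in ("reject_box","flap","reject","deck_edge"):
        try:
            for r in trace(c,t)[:4]: print(c,t,round(r["p"],2),r["position"],r["mask"].sum())
        except Exception as e: print(t,e)
E
```

```text
pics
{'time': 0.0, 'qpos': array([ 1.09504688e+00,  3.42718127e-01,  1.52503052e+00, -1.60399952e-05,
        1.27538106e+00, -1.46000902e-01]), 'dq': array([-0.00071092, -0.00132399, -0.00121912, -0.00188766,  0.0017113 ,
        0.00128084]), 'joint_efforts': array([-1.24838614e-03, -4.31241775e+01, -2.44222248e+01,  7.15914136e-02,
        5.58489596e-02, -1.00521468e-04]), 'tcp_pos': array([0.16979238, 0.49635288, 0.22604263]), 'tcp_rot': array([-3.14006972e+00, -2.08439954e-04,  2.81184863e+00]), 'wrist_force': array([ 0.0848915 ,  0.56220075, -0.07013915]), 'moment': array([ 0.01415236,  0.01309606, -0.02896288]), 'gripper_force': 0.0, 'gripper_width': 0.0917879375043908}
top {'fovy': 45.1338285258458, 'cx': 279.3607275315572, 'cy': 200.87511096008043, 'dist_coeffs': array([-0.00402133,  0.        ,  0.        ,  0.        ,  0.        ]), 'R': array([[-0.00841392, -0.99996325,  0.00164754],
       [-0.99575351,  0.00822743, -0.09169111],
       [ 0.09167418, -0.00241203, -0.99578613]]), 't': array([0.0843502 , 0.61623775, 1.23160044])}
top reject_box 0.56 [202.8, 250.5] 5480
t
[... 180 characters left out ...]
k_edge 0.97 [206.6, 252.1] 5685
side {'fovy': 46.17940300841633, 'cx': 280.00062299797116, 'cy': 215.17865684796928, 'dist_coeffs': array([0.05203113, 0.        , 0.        , 0.        , 0.        ]), 'R': array([[ 0.45767151,  0.88886448, -0.02137122],
       [ 0.49855166, -0.2764554 , -0.82159519],
       [-0.73619497,  0.36536606, -0.56967062]]), 't': array([-0.33614946, -0.19992097,  1.65350863])}
side reject_box 0.75 [226.6, 307.5] 4695
side flap 0.7 [216.1, 307.7] 218
side reject 0.71 [272.2, 375.9] 220
side reject 0.69 [198.0, 303.9] 115
side reject 0.57 [187.9, 317.6] 88
side reject 0.51 [213.3, 310.2] 207
side deck_edge 0.61 [224.4, 306.0] 4588
side deck_edge 0.42 [228.1, 251.9] 241
```

```bash
python3 - <<'E'
import cv2
p=cv2.imread("pics/top1.png"); cv2.imwrite("pics/top1c.png",cv2.resize(p[100:310,130:410],None,fx=2.8,fy=2.8,interpolation=cv2.INTER_CUBIC))
p=cv2.imread("pics/side1.png"); cv2.imwrite("pics/side1c.png",cv2.resize(p[120:320,180:440],None,fx=3,fy=3,interpolation=cv2.INTER_CUBIC))
E
```

```text
(no output)
```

View pics/top1c.png

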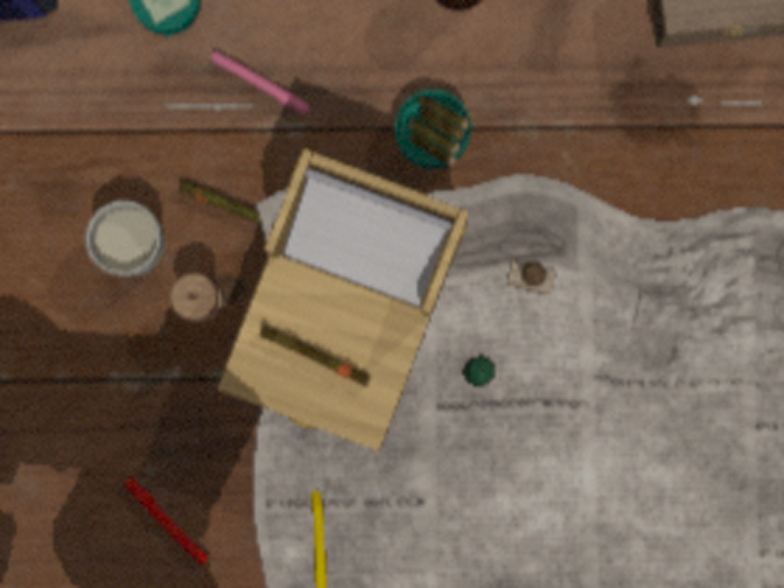

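View pics/side1c.png

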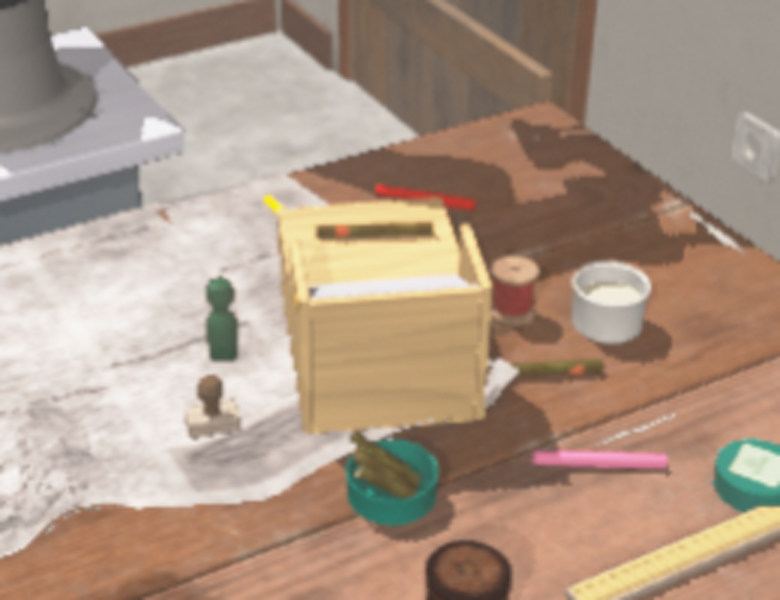

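The true reject is the dark cheroot with a red band on the deck, at full top image (242, 225). The look-alikes are the spare at about (208, 172), pink at (222, 129), red at (189, 287) and yellow at (244, 293), none of them on the deck. It shows clearly in both enlarged crops. Next I'll fit the box pose.

```bash
cat > h.py <<'E'
from rig import *
import numpy as np,cv2
from scipy.optimize import least_squares
def cam(c):
    i=camera_info(c); f=210/np.tan(np.radians(i["fovy"]/2))
    return np.array([[f,0,i["cx"]],[0,f,i["cy"]],[0,0,1]]),i["dist_coeffs"],i["R"],i["t"]
def ray(c,uv,z):
    K,D,R,t=cam(c); n=cv2.undistortPoints(np.float64(uv).reshape(-1,1,2),K,D)[:,0]
    d=np.c_[n,np.ones(len(n))]@R; o=-R.T@t
    return o+d*((z-o[2])/d[:,2])[:,None]
def proj(c,X):
    K,D,R,t=cam(c); return cv2.projectPoints(np.float64(X),cv2.Rodrigues(R)[0],t,K,D)[0][:,0]
def box2w(p,X):
    X=np.atleast_2d(X); c,s=np.cos(p[2]),np.sin(p[2])
    return np.c_[p[0]+c*X[:,0]-s*X[:,1],p[1]+s*X[:,0]+c*X[:,1],X[:,2]]
E
python3 - <<'E'
from h import *
B=np.array([[-.125,.073,.085],[-.125,-.073,.085],[.086,.073,.13],[.086,-.073,.13]])
top=np.array([[220,388],[380,448],[307,152],[467,213]])/2.8+[130,100]
side=np.array([[447,207],[280,212],[490,290],[300,300]])/3+[180,120]  # rough
f=lambda p:(proj("top",box2w(p,B))-top).ravel()
r=least_squares(f,[.55,.05,-.35]); print(r.x,r.fun.round(1)); print((proj("side",box2w(r.x,B))-side).round(1))
p=r.x
for c in ("top","side"):
    for m in trace(c,"reject"):
        ys,xs=np.nonzero(m["mask"]); 
        w=ray(c,np.c_[xs,ys],.092); cc,s=np.cos(p[2]),np.sin(p[2])
        b=(w[:,:2]-p[:2])@np.array([[cc,-s],[s,cc]])
        if abs(b[:,0].mean()+.07)<.04 and abs(b[:,1].mean())<.05:
            u,_,vt=np.linalg.svd(b-b.mean(0),full_matrices=False); print(c,m["p"],b.mean(0),b.min(0),b.max(0),vt[0])
p_,d=capture("top"); K,D,R,t=cam("top")
for X in ([-.1,0,.085],[-.03,0,.085],[-.03,.04,.085],[-.1,-.04,.085]):
    u,v=proj("top",box2w(p,X))[0].round().astype(int); print(d[v,u]-(R@box2w(p,X)[0]+t)[2])
E
```

```text
[ 0.61233457  0.1352409  -0.37231838] [-0.5  0.5 -0.   1.2 -0.7 -1.1  1.3 -0.6]
[[-3.1 -3.2]
 [-2.  -0.8]
 [ 0.   0.4]
 [-1.   2. ]]
top 0.72 [-0.06769093  0.00804534] [-0.0755517  -0.03865393] [-0.06055723  0.05593513] [-0.085396   -0.99634709]
side 0.69 [-0.06959199  0.0033195 ] [-0.08029443 -0.03710154] [-0.05948275  0.05445674] [0.07119643 0.99746231]
0.0014733621682128106
-0.002171864174174143
-0.001779323511807096
-0.0021527304732189556
```

Request:
send_rows(motion=[-0.0398,-0.0157,0,0,0.06,-0.0398,-0.0157,0,0,0.06,-0.0398,-0.0157,0,0,0.06,-0.0398,-0.0157,0,0,0.06,-0.0398,-0.0157,0,0,0.06,-0.0398,-0.0157,0,0,0.06,-0.0398,-0.0157,0,0,0.06,-0.0398,-0.0157,0,0,0.06,-0.0398,-0.0157,0,0,0.06,-0.0398,-0.0157,0,0,0.06,-0.0398,-0.0157,0,0,0.06,-0.0398,-0.0157,0,0,0.06])

```text
time: 1.85
tcp_pos: [0.5621, 0.1624, 0.2268]
tcp_rot: [3.141, 0.0, 2.812]
wrist_force: [0.4, 0.3, 0.3]
gripper_width: 0.06
gripper_force: 0.0
```

Request:
send_rows(motion=[0,0,0,0.1344,0.06,0,0,0,0.1344,0.06,0,0,0,0.1344,0.06,0,0,0,0.1344,0.06,0,0,0,0.1344,0.06,0,0,0,0.1344,0.06,0,0,0,0.1344,0.06,0,0,0,0.1344,0.06,0,0,0,0.1344,0.06,0,0,0,0.1344,0.06,0,0,0,0.1344,0.06,0,0,0,0.1344,0.06])

```text
time: 3.05
tcp_pos: [0.5608, 0.1638, 0.2267]
tcp_rot: [-3.141, -0.0, 1.193]
wrist_force: [-0.1, 0.4, -0.5]
gripper_width: 0.0602
gripper_force: 0.0
```

Request:
send_rows(motion=[0,0,0.025,0,0.06,0,0,0.025,0,0.06,0,0,0.02,0,0.06,0,0,0,0,0.06,0,0,0,0,0.06])

```text
time: 3.55
tcp_pos: [0.5611, 0.1639, 0.1571]
tcp_rot: [-3.142, -0.0, 1.199]
wrist_force: [0.8, 0.8, 1.0]
gripper_width: 0.06
gripper_force: 0.0
```

```bash
python3 - <<'E'
from h import *
o=bot.get_obs(); print(o["time"],o["tcp_pos"],o["tcp_rot"],o["gripper_width"],o["wrist_force"])
p=np.array([.6123,.1352,-.3723]); c,s=np.cos(p[2]),np.sin(p[2])
print("box",(o["tcp_pos"][:2]-p[:2])@np.array([[c,-s],[s,c]]))
a=cv2.resize(capture("top")[0][120:280,180:340],(580,580),interpolation=2); b=cv2.resize(capture("side")[0][130:290,250:310+0],(218,580),interpolation=2)
b=cv2.resize(capture("side")[0][130:290,250:310],(218,580),interpolation=2)
cv2.imwrite("pics/m2.png",np.hstack([a,b])[:,:,::-1])
E
```

```text
3.55 [0.5610672  0.16385017 0.15709368] [-3.14157315e+00 -7.70132881e-05  1.19896360e+00] 0.060020759863005195 [0.76503028 0.77714566 0.99718635]
box [-0.05814476  0.00805105]
```

View pics/m2.png

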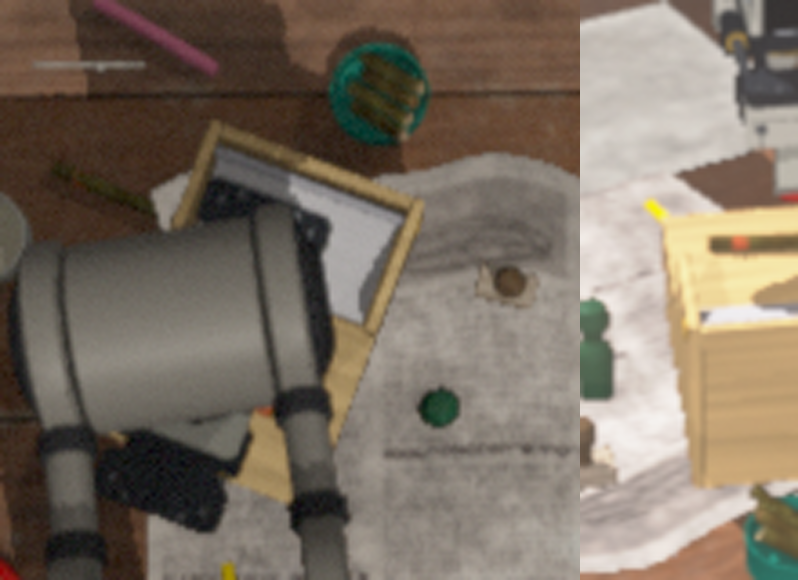

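The hand hides the deck from above. I'll go lower, with the tips still clear of the cheroot's top, and check from the side.

Request:
send_rows(motion=[0,0,0.02,0,0.06,0,0,0.02,0,0.06,0,0,0.005,0,0.06,0,0,0,0,0.06])

```text
time: 4.1
tcp_pos: [0.5609, 0.1638, 0.1119]
tcp_rot: [-3.141, 0.0, 1.199]
wrist_force: [0.4, -0.5, -0.1]
gripper_width: 0.0601
gripper_force: 0.0
```

```bash
python3 - <<'E'
from h import *
o=bot.get_obs(); print(o["tcp_pos"],o["wrist_force"])
b=cv2.resize(capture("side")[0][120:260,240:420],(770,599),interpolation=2)
cv2.imwrite("pics/s3.png",b[:,:,::-1])
E
```

```text
[0.56085939 0.16382823 0.11186325] [ 0.39509119 -0.47152292 -0.1210051 ]
```

View pics/s3.png

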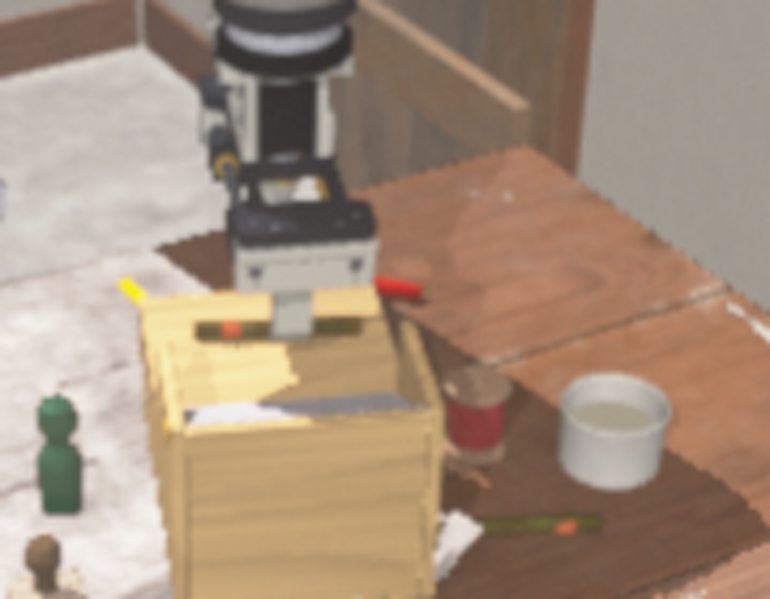

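The front finger's tip is at crop (292, 340), about mid-cheroot and in front of it. There is no contact yet, so I'll lower to just above the deck.

Request:
send_rows(motion=[0,0,0.008,0,0.06,0,0,0.007,0,0.06,0,0,0.006,0,0.06,0,0,0,0,0.06])

```text
time: 4.55
tcp_pos: [0.5602, 0.1637, 0.0897]
tcp_rot: [-3.14, 0.001, 1.199]
wrist_force: [-0.3, -0.5, -0.5]
gripper_width: 0.06
gripper_force: 0.0
```

```bash
python3 - <<'E'
from h import *
o=bot.get_obs(); print(o["tcp_pos"],o["wrist_force"])
b=cv2.resize(capture("side")[0][140:260,240:400],(798,598),interpolation=2)
cv2.imwrite("pics/s4.png",b[:,:,::-1])
E
```

```text
[0.56023089 0.16370589 0.0896563 ] [-0.30006441 -0.48962528 -0.51241588]
```

View pics/s4.png

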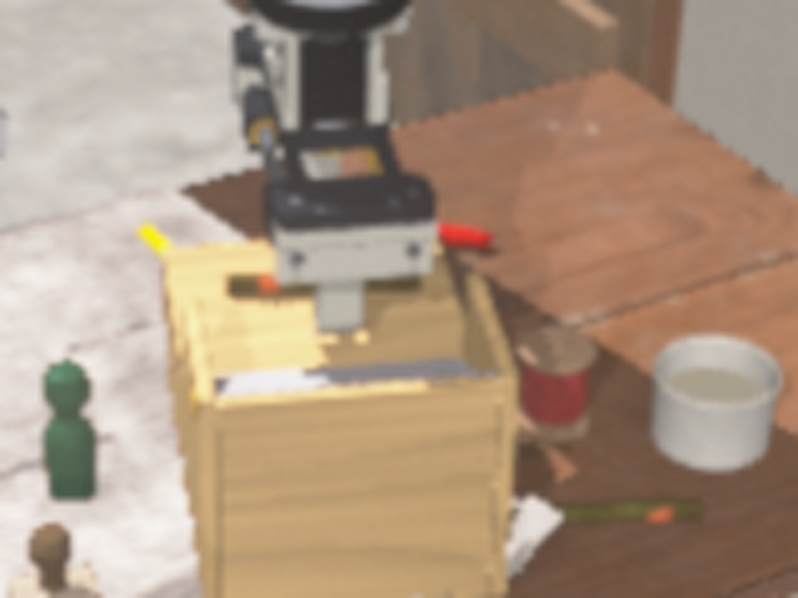

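Request:
send_rows(motion=[0,0.004,0,0,0.068,0,0.004,0,0,0.076,0,0.004,0,0,0.084,0,0.004,0,0,0.0916,0,0,0,0,0.0916,0,0.006,0,0,0.0916,0,0.006,0,0,0.0916,0,0.006,0,0,0.0916,0,0.006,0,0,0.0916,0,0.006,0,0,0.0916,0,0.006,0,0,0.0916,0,0,0,0,0.0916])

```text
time: 5.8
tcp_pos: [0.6092, 0.1448, 0.0902]
tcp_rot: [-3.14, 0.0, 1.199]
wrist_force: [-5.0, 1.6, 1.6]
gripper_width: 0.0915
gripper_force: 2.2
```

```bash
python3 - <<'E'
from h import *
o=bot.get_obs(); print(o["tcp_pos"],o["wrist_force"])
p=np.array([.6123,.1352,-.3723]); c,s=np.cos(p[2]),np.sin(p[2])
print("box",(o["tcp_pos"][:2]-p[:2])@np.array([[c,-s],[s,c]]))
b=cv2.resize(capture("side")[0][140:260,240:400],(798,598),interpolation=2)
cv2.imwrite("pics/s5.png",b[:,:,::-1])
E
```

```text
[0.6091969  0.1448437  0.09023516] [-5.00141873  1.56915781  1.64379015]
box [-0.0063985   0.00785426]
```

View pics/s5.png

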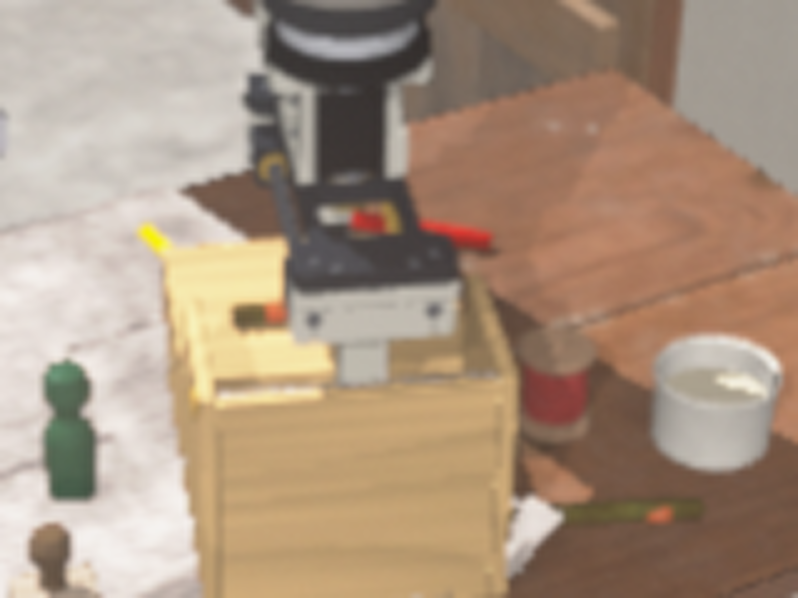

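The flap is held open at about 5 N and the cheroot has begun to slide. Now I'll close the fingers while moving ahead, so the front finger stays put and the rear one pushes.

Request:
send_rows(motion=[0,0.003,0,0,0.0855,0,0.003,0,0,0.0795,0,0.003,0,0,0.0735,0,0.003,0,0,0.0675,0,0.003,0,0,0.0615,0,0.003,0,0,0.0555,0,0.003,0,0,0.0495,0,0.003,0,0,0.0435,0,0.003,0,0,0.0375,0,0.0015,0,0,0.0345,0,0,0,0,0.0345,0,0,0,0,0.0345])

```text
time: 7.05
tcp_pos: [0.6356, 0.1346, 0.0907]
tcp_rot: [-3.141, 0.0, 1.199]
wrist_force: [-4.6, 1.7, 1.0]
gripper_width: 0.0345
gripper_force: 2.2
```

```bash
python3 - <<'E'
from h import *
o=bot.get_obs(); print(o["tcp_pos"],o["wrist_force"],o["gripper_width"])
p=np.array([.6123,.1352,-.3723]); c,s=np.cos(p[2]),np.sin(p[2])
print("box",(o["tcp_pos"][:2]-p[:2])@np.array([[c,-s],[s,c]]))
b=cv2.resize(capture("side")[0][150:240,260:380],(798,598),interpolation=2)
cv2.imwrite("pics/s6.png",b[:,:,::-1])
E
```

```text
[0.63555794 0.13460828 0.09070015] [-4.55139194  1.71834551  0.99889258] 0.03452965394600088
box [0.02187985 0.00790909]
```

View pics/s6.png

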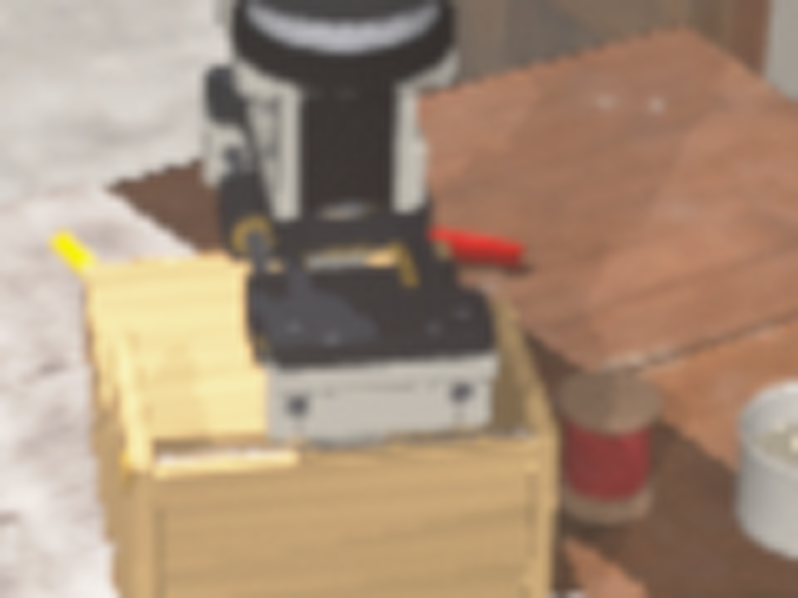

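The cheroot no longer shows on the deck or at its edge. I'll push a few mm further to be sure, with the flap still held, then lift to let the flap go.

Request:
send_rows(motion=[0,0.0025,0,0,0.0295,0,0.0025,0,0,0.0245,0,0,0,0,0.0245,0,0,0,0,0.0245,0,0,0,0,0.0245,0,0,0,0,0.0245])

```text
time: 7.7
tcp_pos: [0.6404, 0.1328, 0.0908]
tcp_rot: [3.142, 0.0, 1.199]
wrist_force: [-5.3, 0.7, 1.4]
gripper_width: 0.0246
gripper_force: 2.3
```

```bash
python3 - <<'E'
from h import *
o=bot.get_obs(); print(o["tcp_pos"],o["wrist_force"],o["gripper_width"],o["gripper_force"])
p=np.array([.6123,.1352,-.3723])
capture("side"); capture("top")
for c in("side","top"):
    for r in trace(c,"reject"): print(c,round(r["p"],2),r["position"],r["mask"].sum())
    print(proj(c,box2w(p,[[0,.05,.09],[0,-.04,.09],[.03,-.04,.016]])).round())
E
```

```text
[0.64042317 0.13275078 0.09080099] [-5.34430736  0.72406207  1.38641457] 0.024621050293317452 2.2710403986275196
side 0.61 [273.7, 376.4] 220
[[326. 211.]
 [289. 214.]
 [291. 246.]]
top 0.68 [285.1, 184.8] 126
top 0.48 [127.2, 224.9] 143
top 0.19 [230.3, 300.7] 112
[[236. 193.]
 [272. 207.]
 [276. 198.]]
```

Request:
send_rows(motion=[0,0,-0.005,0,0.0245,0,0,-0.008,0,0.0245,0,0,-0.01,0,0.0245,0,0,-0.015,0,0.0245,0,0,-0.02,0,0.0245,0,0,-0.03,0,0.0245,0,0,-0.03,0,0.0245,0,-0.03,-0.03,0,0.0245,0,-0.04,0,0,0.0245,0,-0.04,0,0,0.0245,0,-0.04,0,0,0.0245,0,-0.04,0,0,0.0245])

```text
time: 9.1
tcp_pos: [0.4633, 0.2021, 0.2403]
tcp_rot: [3.138, -0.002, 1.198]
wrist_force: [-0.3, -0.4, -0.2]
gripper_width: 0.0245
gripper_force: 0.0
```

Request:
send_rows(motion=[0.04,0,0,0,0.0245,0.04,0,0,0,0.0245,0.04,0,0,0,0.0245,0.04,0,0,0,0.0245,0.04,0,0,0,0.0245,0,0,0,0,0.0245,0,0,0,0,0.0245])

```text
time: 9.8
tcp_pos: [0.5369, 0.3887, 0.2391]
tcp_rot: [3.14, -0.001, 1.2]
wrist_force: [-0.8, -1.6, -0.3]
gripper_width: 0.0243
gripper_force: 0.0
```

```bash
python3 - <<'E'
from h import *
o=bot.get_obs(); print(o["time"],o["tcp_pos"],o["wrist_force"])
a=cv2.resize(capture("top")[0][120:270,170:340],(400,353),interpolation=2); b=cv2.resize(capture("side")[0][150:290,240:400],(400,350),interpolation=2)
cv2.imwrite("pics/m7.png",np.hstack([a[:350],b])[:,:,::-1])
E
```

```text
9.8 [0.53685766 0.3887217  0.23906499] [-0.80095335 -1.5592792  -0.34819827]
```

View pics/m7.png

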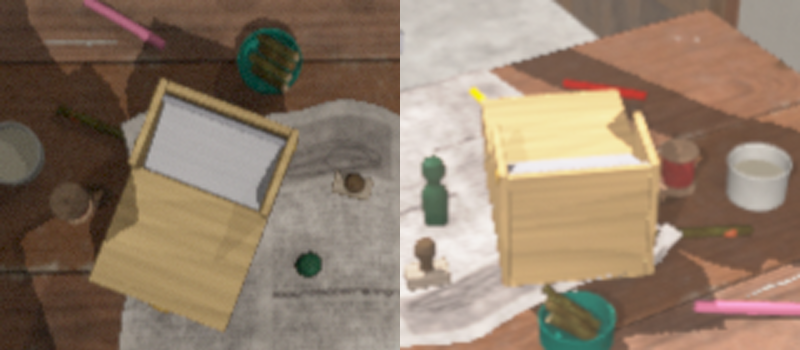

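The deck is empty, the flap is shut (top crop at about (215, 150)), nothing else has moved, and the arm is clear.

```bash
python3 -c "
from rig import ticket; print(ticket.hand_in())"
```

```text
the job is handed in; nothing more can be done
None
```

I pushed the cheroot off the deck into the reject box while the other finger held the flap open, then let the flap spring shut and handed the job in at about 10 s; the last pictures show an empty deck, a shut flap and the bystanders in place, though the cheroot itself can't be seen inside the closed box.

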